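# Scan the lot jar, then flip the catch and hold the clamp lever open

## Robot

A 6-joint arm with a two-finger parallel gripper is mounted at the origin on the work surface. World frame = base frame: x ahead of the robot, y to its left, z up, the work surface at z = 0. Lengths are in m, angles in rad, forces in N, time in s.
With the tool pointing down it reaches from about 0.35 to 0.975 m from the base axis. Payload 4.9 kg.
Tool frame: the origin (TCP) lies at the very end of the fingers, on their centre line; the grasp point (between the pads) lies behind it (manip.pinch_z is the y of the grasp point in the tool frame, in m); y points along the fingers, x is the direction in which the jaws open and shut, and the axes are right-handed (so a half turn about y gives the same grasp; the last joint's range is limited). The gripper opens to 85 mm and grips with 20 to 120 N. Pads are 22 mm wide; open, the fingers measure 114 mm over their backs; the gripper's body (76 mm by 85 mm) begins 54 mm behind the grasp point. The pads swing forward as they close: fully open they stand 13 mm farther back than shut.
Start: joints at [-1.453, 0.053, 1.613, -0, 1.476, -0.119], TCP at [0.147, -0.608, 0.231] pointing down, gripper open.
Joint ranges: [-3.01, 3.01], [-1.01, 2.22], [0.06, 2.58], [-1.02, 4.17], [0.09, 2.62], [-3.14, 3.14]. Speed limits (rad/s): [2.57, 2.57, 3.14, 3.14, 3.14, 3.14].

## Interface

Orientations are given as a unit quaternion [w, x, y, z].
In Python, from plant import manip gives the robot as it stands.
- The arm moves only by the tool drive_tool, never from a script. Its argument "motion" is a list of rows, each a list of 3 entries, a list of its own where there are three numbers: the shift along the tool's x, y, z in units of 25 mm (1.0 is 25 mm), then the turn, a rotation vector about the tool's x, y, z in units of 5 degrees (1.0 is 5 degrees), then the closure, from -1 (fully open) to 1 (shut). A call has 1 to 12 rows; each row shifts and turns the commanded pose from where the row before left it, along the tool's axes as they then stand; what a row does not reach is not made up. A row lasts 1/10 s, in which the tool goes at most 50 mm and 8.59 degrees, less where a joint would pass 70% of its speed; a pose out of reach is approached as far as the arm can. A call is refused whole if a number of a shift passes 1 or a number of a turn 1, either way. A call with a gripper value outside its range is refused whole. The fingers move at their own pace and stop on an object; the grip force is fixed at half the most. Time passes only in rows, so rows that do not move let the fingers close. It gives the time, the measured TCP pose, the force and the opening at its end, in the units of the state.
- manip.state(): the state, without advancing time (a new reading comes with each control period).
- manip.grab_frame(name): name is "scene" or "top" or "wrist"; returns a dict with "img" (420x560x3 uint8, blue, green, red), "range_z" (420x560 float32, m along the optical axis (not along the pixel's ray), 0 where there is no reading), "camera_matrix" (3x3 intrinsics, pixels), "world_from_camera" (4x4, takes a point from camera to world coordinates); the wrist camera has in their place "T_tool_cam" (4x4, takes a point from camera to tool coordinates, whose origin is the TCP and whose axes are the tool frame's). Camera axes: x right, y down, z forward; pixel columns grow to the right and rows downward; lengths in m; the calibration is good to about 2 mm. The wrist camera is an equidistant fisheye: a pixel r from the principal point sees the ray r / f radians off the axis. A picture is of the moment at which its call begins: read the wrist's pose just before it.
- manip.job_done(): hands the job in, once; it reports no verdict.
The state is a dict: "time": time; "joint_pos": joint angles; "joint_vel": joint speeds; "joint_efforts": joint torques, N m; "tool_pos": TCP position; "tool_rot": TCP orientation; "contact_force": force on the tool from outside, world axes, zero at the start; "ft_torque": the same for the moment, N m; "gripper_width": opening from 0.0 (shut) to 1.0 (fully open).
Only numpy, scipy, OpenCV 4.12 (cv2) and the standard library are available. Lean on these libraries where they do the work, as an engineer would, in place of code of your own. Each camera call takes 0.05 s, during which the arm holds its last target. There are 200 camera calls.

## Task

Turn the tagged jar of spacers where it stands until its tag squarely faces the scanner's window, and let go of it. Then flip the safety catch on the clamp station over to open, pull the lever that it guards all the way towards the robot, against its spring, so that the clamp lifts off the screw, and finish while still holding the lever there with the fingers. Never force the lever against the closed catch, and leave the other things on the bench where they are.

Things in the scene. Friction and masses are not known exactly. Their poses are not given: they have to be found in the camera images.
- station: Clamp station, fixed. Dark steel base plate 210 x 165 x 12 mm. Origin on the bench below the middle of the lever's axle; x points away from the robot (within 0.3 rad), y left, z up. In its frame (mm): axle along y at (0, 0, 45); catch pivot along x through (0, 75, 75) on a post 80 high at (-32, 75); white nest with clamped screw at (85, 0), all below 90. Only lever and catch are higher.
- lever_grip (a point): Middle of the lever's grip bar: round black bar, 14 mm diameter, along the station's y, 72 mm clear between two round legs (12 mm, at y = +-42 mm) that run down to the axle: an open U loop. The bar is 120 mm from the axle; at rest it leans 0.35 rad from upright towards the station's +x, so it is at (41, 0, 158) mm in the station's frame. This point moves with the lever.
- lever (a joint): Lever angle: 0 at rest (leaning 0.35 rad towards the station's +x), growing as it is pulled towards -x (the robot), 0.70 at its stop (leaning 0.35 rad towards -x). A spring returns it to 0 when let go: about 2 N at the bar at rest, 6 N at the stop. With the catch closed, a steel blade in front of the +y leg stops the lever at about 0.1.
- catch_tip (a point): Round end (12 mm diameter) of the safety catch's steel thumb tab, 18 mm wide along the station's x, 6 mm thick. This point is 58 mm from the pivot axis, at x = -65 mm in the station's frame, in front of the lever. Closed, the tab leans 0.6 rad from upright towards the station's -y, its tip about 123 mm above the bench; its -y side is free.
- catch (a joint): Catch angle: 0 closed (starts at 0 to 0.1), growing as the tab's tip is pushed towards the station's +y; the tab is upright at 0.6 and at its stop at 1.25, leaning 0.65 rad towards +y. The blade then stands up, clear of the lever. Stiff by friction (1.5 to 2.5 N on the tab); it stays where it is left.
- scanner: Scanner block, fixed: grey box 60 (x) x 80 (y) x 73 mm high, origin at the centre of its underside. Its dark window is in its -x face, roughly towards the robot. A tagged jar stands in front of that face.
- scanner_window (a point): Centre of the scanner's window, 35 mm up its -x face; axes parallel to the scanner's.
- jar_center (a point): Centre of the tagged jar, on its axis, 31 mm up: squat clear glass jar of brass spacers, 52 mm diameter, 62 mm high, steel lid 54 mm diameter from 49 mm up; loose, 0.15 to 0.3 kg, about 105 mm in front of the scanner's origin. Its x axis points to the tag: facing the window it has the direction of the scanner's x. It starts 0.6 to 1.5 rad anticlockwise of that, seen from above.
- jar_tag (a point): Middle of the outer face of the jar's tag: a flat metal plate 22 x 34 x 3 mm on the jar's side, 29 mm from its axis and 31 mm up. A straight raised rubber rib on the lid (28 x 8 x 3 mm) runs from the lid's middle to the rim above the tag.
- block: Loose glossy white block, 60 x 42 x 34 mm, with two holes, to be left alone; origin at the centre of its underside.
- screw: Loose titanium shoulder screw standing on its 22 mm head, 53 mm high, to be left alone; origin at the centre of its underside.
- spare_jar_center (a point): Centre of a second jar of the same size without tag or rib, to be left alone.
- driver: Screwdriver, 170 mm long, lying on the bench, to be left alone; origin below its middle.

How it is judged:
On the way, in this order (a step that is already met when the one before it is completed fails the run):
1. the jar's tag faces the scanner's window, the jar standing in its place and let go (angle between the x axis of jar_center and the x axis of scanner, either way round below 0.3 rad and x of scanner_window in the frame of jar_center above 0 m and distance of jar_center from where it was at the start of the episode below 0.025 m and angle between jar_center's own z axis and vertical below 0.12 rad and contact force between the fingers and jar below 0.1 N), for 0.2 s.
2. the safety catch is flipped open, with the lever still at rest (value of joint catch above 0.9 rad and value of joint lever below 0.2 rad), for 0.2 s.
3. the lever is pulled to its stop and held by the fingers (value of joint catch above 0.9 rad and value of joint lever above 0.6 rad and contact force between the fingers and lever above 1.5 N), for 0.5 s.
At the end, for the whole second after the job is handed in: The fingers hold the lever still (contact force above 1.5 N, under 0.1 rad/s) at its pulled end (above 0.60 of 0.70 rad), the catch is open (above 0.9 rad), and the tagged jar stands upright (within 0.12 rad) within 25 mm of where it began, its tag facing the scanner's window within 0.3 rad (all of step 3 and angle between the x axis of jar_center and the x axis of scanner, either way round below 0.3 rad and x of scanner_window in the frame of jar_center above 0 m and distance of jar_center from where it was at the start of the episode below 0.025 m and angle between jar_center's own z axis and vertical below 0.12 rad and velocity of joint lever between -0.1 and 0.1 rad/s); the arm keeps its last pose, push and grip.
It fails at once if the lever is forced past its closed catch (value of joint lever above 0.25 rad and value of joint catch below 0.6 rad).
It fails at once if the tagged jar is tipped (angle between jar_center's own z axis and vertical above 0.5 rad).
It fails at once if the white block, the loose screw, the untagged jar or the screwdriver is moved by more than 30 mm (distance of any of block, screw, spare_jar_center, driver from where it was at the start of the episode above 0.03 m).
It also fails if it takes over 64 s, if anything falls off the work surface, if the arm or the gripper's body presses on something with over 40 N, if the wrist force passes 120 N, or if a joint passes its speed limit or range.

## Working session

There is one attempt and no reset: what is moved stays moved. The work goes in short steps, Python scripts to look and compute and a tool call to move; the robot and the scene stay as the last step left them, time stands still between calls to the robot, and variables do not carry over. Pictures are saved under pics/ and viewed, about 8 in all and at most 12, crops included, and the job is handed in when it is done.

Besides the shell and the picture viewer there is one more tool, called in YAML: its name, and indented under it one key for each argument. drive_tool: Moves the arm, as the interface text tells. Its arguments: {"type":"object","properties":{"motion":{"type":"array","items":{"type":"array"}}},"required":["motion"]}

```bash
mkdir -p pics; ls
cat > h.py <<'E'
import numpy as np, cv2, pickle
from scipy.spatial.transform import Rotation as R
from plant import manip
def grab(n):
    f=manip.grab_frame(n); pickle.dump(f,open(n+'.pkl','wb')); return f
def pt(f,u,v,z=None):
    K=f["camera_matrix"];T=f["world_from_camera"]
    d=np.array([(u-K[0,2])/K[0,0],(v-K[1,2])/K[1,1],1.])
    if z is None: c=d*f["range_z"][int(v),int(u)]; return T[:3,:3]@c+T[:3,3]
    w=T[:3,:3]@d; o=T[:3,3]; return o+w*(z-o[2])/w[2]
def world(f):
    K=f["camera_matrix"];T=f["world_from_camera"];v,u=np.mgrid[:420,:560]
    d=np.stack([(u-K[0,2])/K[0,0],(v-K[1,2])/K[1,1],np.ones(u.shape)],-1)*f["range_z"][...,None]
    return d@T[:3,:3].T+T[:3,3]
def tool():
    s=manip.state(); q=s["tool_rot"]; return np.array(s["tool_pos"]),R.from_quat([q[1],q[2],q[3],q[0]]).as_matrix(),s
E
python3 - <<'E'
from h import *
p,r,s=tool();print(p,r.round(3),s["gripper_width"],manip.pinch_z)
for n in("scene","top"):
    f=grab(n);cv2.imwrite(f'pics/{n}0.png',cv2.resize(f["img"],(800,600)));print(f["world_from_camera"].round(3),f["camera_matrix"].round(1))
E
```

```text
pics
[ 0.14655101 -0.60693009  0.23006053] [[ 0.235 -0.     0.972]
 [-0.972  0.002  0.235]
 [-0.002 -1.     0.   ]] 1.000787179403928 -0.0187
[[-0.857  0.325 -0.401  0.991]
 [ 0.516  0.506 -0.692  0.781]
 [-0.022 -0.799 -0.601  0.823]
 [ 0.     0.     0.     1.   ]] [[434.    0.  279.4]
 [  0.  434.  213.2]
 [  0.    0.    1. ]]
[[-0.022 -0.998  0.058  0.447]
 [-1.     0.023  0.012 -0.009]
 [-0.013 -0.057 -0.998  1.344]
 [ 0.     0.     0.     1.   ]] [[441.    0.  271.4]
 [  0.  441.  212.6]
 [  0.    0.    1. ]]
```

View pics/top0.png

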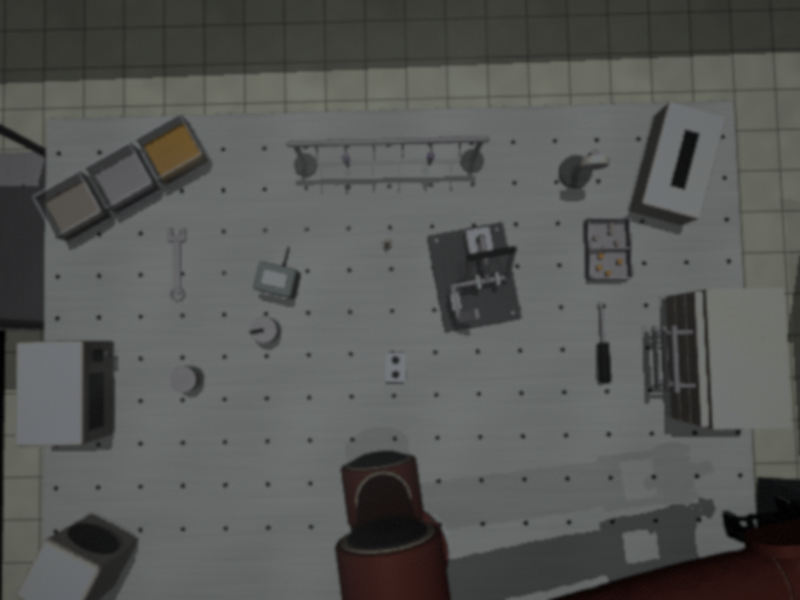

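View pics/scene0.png

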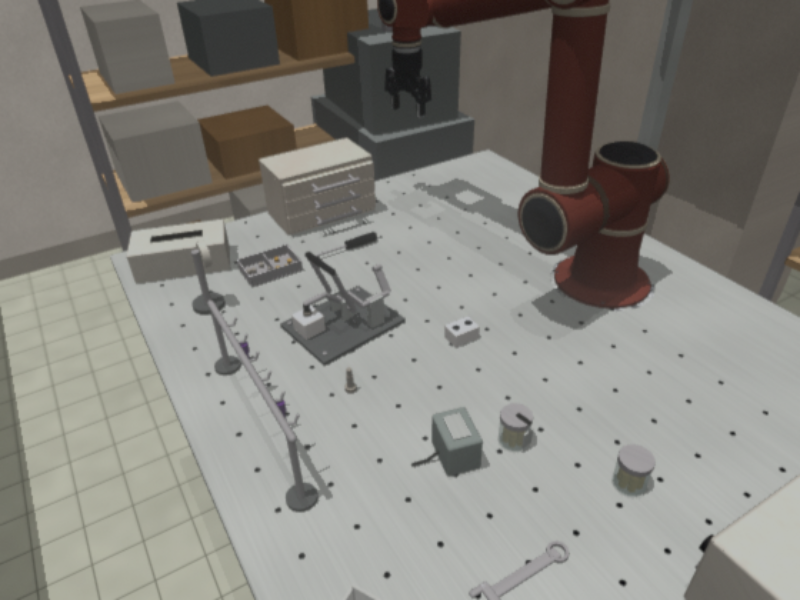

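The top view shows the scanner at about (277,280), the tagged jar at (265,331) with its rib pointing left (+y), and the spare jar at (187,380). The station is at (475,277) with the catch post near (457,300) and the lever bar at (490,253). The block is at (396,367), the screw at (387,246) and the driver at (603,345).

Run:
```python
from h import *
f=pickle.load(open('top.pkl','rb'));g=pickle.load(open('scene.pkl','rb'))
W=world(f);im=f["img"];V=world(g)
hsv=cv2.cvtColor(im,cv2.COLOR_BGR2HSV)
def box(x0,y0,x1,y1): # 800 px
    m=np.zeros((420,560),bool);m[int(y0*.7):int(y1*.7),int(x0*.7):int(x1*.7)]=1;return m
def rect(m,name):
    P=W[m][:,:2]
    c,s,a=cv2.minAreaRect((P*1000).astype(np.float32));print(name,m.sum(),np.round(c,1),np.round(s,1),round(a,1),'z',np.median(W[m][:,2]).round(4))
Z=W[...,2]
b=box(235,310,290,355)
m=b&(Z>.052);rect(m,'jar lid');print((cv2.minEnclosingCircle((W[m][:,:2]*1000).astype(np.float32))))
gray=cv2.cvtColor(im,cv2.COLOR_BGR2GRAY)
mm=m&(gray<80);print('rib',mm.sum(),W[mm].mean(0), np.percentile(gray[m],[0,10,50,90]))
rect(box(248,255,302,306)&(Z>.06),'scanner')
rect(box(165,360,210,400)&(Z>.052),'spare')
b=box(420,215,530,335)
rect(b&(Z>.006)&(Z<.02),'plate')
rect(b&(Z>.14),'bar')
rect(box(440,280,475,320)&(Z>.09),'catch')
m=V[...,2]; 
bb=(abs(V[...,0]-.62)<.3)&(abs(V[...,1]+.2)<.2)
for nm,mask in(('bar',bb&(m>.15)&(m<.2)),('mid',bb&(m>.1)&(m<.15))):
    P=V[mask];print(nm,len(P),P.mean(0),P.min(0),P.max(0))
A=cv2.resize(im[205:250,150:230],None,fx=5,fy=5,interpolation=cv2.INTER_CUBIC)
A=cv2.resize(im[170:255,160:225],None,fx=6,fy=6,interpolation=cv2.INTER_CUBIC)
B=cv2.resize(im[150:235,295:370],None,fx=6,fy=6,interpolation=cv2.INTER_CUBIC)
cv2.imwrite('pics/crop1.png',cv2.convertScaleAbs(np.hstack([A[:510],B[:510]])[:, :800],alpha=1.5))
```

```text
jar lid 277 [472.1 140. ] [298.1  49.7] 88.7 z 0.0617
((460.3910827636719, 140.22784423828125), 149.36819458007812)
rib 46 [0.47313346 0.26462435 0.06221052] [ 40.   69.2 101.  104. ]
scanner 567 [535.2 127.4] [317.4  66.4] 68.8 z 0.07
spare 281 [422.2 226. ] [ 52.9 468.6] 12.5 z 0.061
plate 2660 [ 584.9 -180. ] [228.  249.6] 84.9 z 0.0116
bar 229 [ 549.4 -110.9] [ 52.2 284.9] 34.6 z 0.1632
catch 54 [476.2 -83.1] [ 19.1 159.1] 14.6 z 0.1046
bar 371 [ 0.75338245 -0.13999369  0.15561531] [ 0.59416141 -0.39981521  0.15000898] [ 0.83688855 -0.00127096  0.16427614]
mid 486 [ 0.71448396 -0.21909618  0.12369685] [ 0.48420593 -0.39973569  0.10000034] [ 0.83676869 -0.00213811  0.1499931 ]
```

View pics/crop1.png

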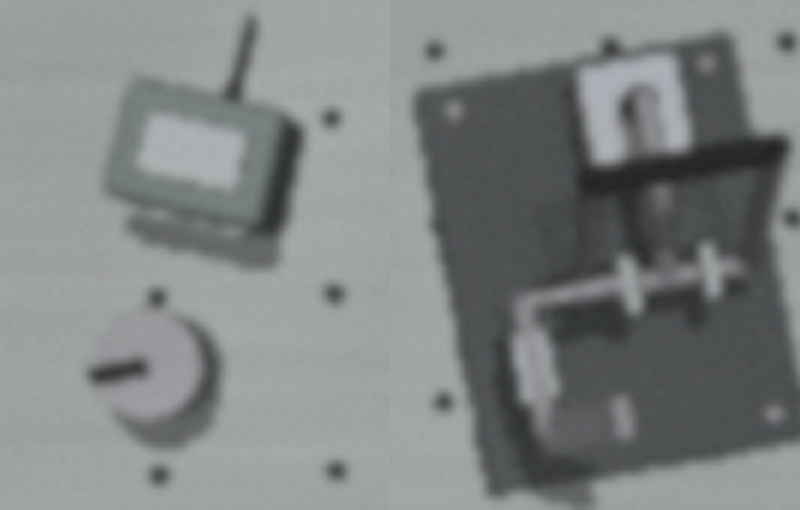

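The crop shows the scanner top face with corners near (135,75), (285,112), (258,222) and (105,190). The jar lid is centred at (150,367), with the rib from (148,367) to (90,377). The plate corners are TL (415,92), TR (732,35) and BL (490,495), the bar runs (582,182)–(788,148), and the catch tip is at (622,418).

Run:
```python
from h import *
f=pickle.load(open('top.pkl','rb'))
a=lambda x,y,z:pt(f,160+(x-.5)/6,170+(y-.5)/6,z)
b=lambda x,y,z:pt(f,295+(x-390.5)/6,150+(y-.5)/6,z)
S=[a(*p,.073) for p in((135,75),(285,112),(258,222),(105,190))]
print('scanner',np.round(S,4),np.mean(S,0).round(4),[np.linalg.norm(S[i]-S[i-1]).round(4) for i in range(4)])
for i,j in((3,0),(2,1)): d=S[j]-S[i];print('x yaw',np.arctan2(d[1],d[0]))
for i,j in((1,0),(2,3)): d=S[j]-S[i];print('y->x yaw',np.arctan2(d[1],d[0])-np.pi/2)
J=a(150,367,.062);rb=a(90,377,.065);d=rb-J;print('jar',J,'rib len',np.linalg.norm(d),'yaw',np.arctan2(d[1],d[0]))
P=[b(*p,.012) for p in((415,92),(732,35),(490,495))];d=P[0]-P[2];e=P[0]-P[1]
print('plate',np.round(P,4),np.linalg.norm(d),np.linalg.norm(e),'yaw',np.arctan2(d[1],d[0]),np.arctan2(e[1],e[0])-np.pi/2)
B=[b(582,182,.16),b(788,148,.16)];d=B[0]-B[1];print('bar',B,np.mean(B,0),np.linalg.norm(d),np.arctan2(d[1],d[0])-np.pi/2)
print('tip',b(622,418,.125),'axle',b(520,298,.045),b(745,268,.045))
for n,p,z in(('spare',(185,379),.062),('block',(396,367),.034),('screw',(387,245),.053)):print(n,pt(f,p[0]*.7,p[1]*.7,z))
```

```text
scanner [[0.6143 0.2633 0.073 ]
 [0.5946 0.1907 0.073 ]
 [0.5415 0.2045 0.073 ]
 [0.5587 0.2784 0.073 ]] [0.5773 0.2342 0.073 ] [np.float64(0.0576), np.float64(0.0752), np.float64(0.0548), np.float64(0.0759)]
x yaw -0.2654646408737184
x yaw -0.25403273028550843
y->x yaw -0.26520886599365134
y->x yaw -0.22854832105636835
jar [0.47296932 0.25979791 0.062     ] rib len 0.02903058960863316 yaw 1.7188783422401708
plate [[ 0.6665 -0.08    0.012 ]
 [ 0.6917 -0.2413  0.012 ]
 [ 0.4615 -0.1125  0.012 ]] 0.2074732518982805 0.16322012080689235 yaw 0.15709177394616886 0.15536914879056685
bar [array([ 0.59951226, -0.1460286 ,  0.16      ]), array([ 0.6126978 , -0.23886288,  0.16      ])] [ 0.60610503 -0.19244574  0.16      ] 0.093766000101265 0.14108938908487323
tip [ 0.49436637 -0.1652979   0.125     ] axle [ 0.55766182 -0.12726789  0.045     ] [ 0.56992281 -0.23815872  0.045     ]
spare [0.37719741 0.42221714 0.062     ]
block [ 0.39119352 -0.00722801  0.034     ]
screw [0.64312863 0.00566748 0.053     ]
```

The rib yaw (1.72) relative to the scanner (-0.255) is about 1.97, outside the stated 0.6–1.5. I'll check the tag itself in the scene view.

Run:
```python
from h import *
g=pickle.load(open('scene.pkl','rb'));im=g["img"]
A=cv2.resize(im[275:345,295:385],None,fx=8,fy=8,interpolation=cv2.INTER_CUBIC)
cv2.imwrite('pics/crop2.png',cv2.convertScaleAbs(A,alpha=1.5))
T=np.linalg.inv(g["world_from_camera"])
for n,P in(('lid',(.473,.2598,.062)),('ctr',(.473,.2598,.031)),('tagA',(.473+.029*np.cos(1.72),.2598+.029*np.sin(1.72),.031)),('ribend',(.473+.028*np.cos(1.72),.2598+.028*np.sin(1.72),.065)),('ribend1.25',(.473+.028*np.cos(1.25),.2598+.028*np.sin(1.25),.065))):
    c=g["camera_matrix"]@(T@[*P,1])[:3];c/=c[2];print(n,((c[0]-295)*8,(c[1]-275)*8))
```

```text
lid (np.float64(524.5538474812342), np.float64(103.67760886669384))
ctr (np.float64(515.2242163811416), np.float64(175.4670196185666))
tagA (np.float64(589.1086451177857), np.float64(231.66391697073504))
ribend (np.float64(598.3944693267554), np.float64(150.5473487927543))
ribend1.25 (np.float64(561.0024344086146), np.float64(166.08147161320903))
```

View pics/crop2.png

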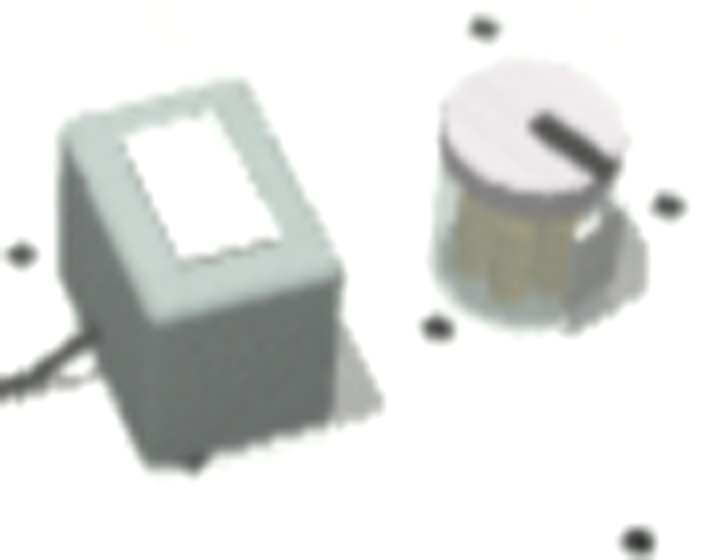

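The scene crop confirms it: the rib runs from (540,123) to (607,170) and the tag is below it at (595,245). The jar yaw is therefore about 1.72 and needs about 113° clockwise. I'll trust the pictures over the stated range. Moving to the jar now.

drive_tool:
  motion:
    - [[-1, 0, 1], [0, 0, 0], -1]
    - [[-1, 0, 1], [0, 0, 0], -1]
    - [[-1, 0, 1], [0, 0, 0], -1]
    - [[-1, 0, 1], [0, 0, 0], -1]
    - [[-1, 0, 1], [0, 0, 0], -1]
    - [[-1, 0, 1], [0, 0, 0], -1]
    - [[-1, 0, 1], [0, 0, 0], -1]
    - [[-1, 0, 1], [0, 0, 0], -1]
    - [[-1, 0, 1], [0, 0, 0], -1]
    - [[-1, 0, 1], [0, 0, 0], -1]
    - [[-1, 0, 1], [0, 0, 0], -1]
    - [[-1, 0, 1], [0, 0, 0], -1]

```text
time: 1.3
tool_pos: [0.3682, -0.244, 0.2309]
tool_rot: [0.556, -0.555, 0.438, -0.437]
contact_force: [0.7, -0.8, -0.4]
gripper_width: 1.004
```

drive_tool:
  motion:
    - [[-1, 0, 0.8], [0, 0, 0], -1]
    - [[-1, 0, 0.8], [0, 0, 0], -1]
    - [[-1, 0, 0.8], [0, 0, 0], -1]
    - [[-1, 0, 0.8], [0, 0, 0], -1]
    - [[-1, 0, 0.8], [0, 0, 0], -1]
    - [[-1, 0, 0.8], [0, 0, 0], -1]
    - [[-1, 0, 0.8], [0, 0, 0], -1]
    - [[-1, 0, 0.8], [0, 0, 0], -1]
    - [[-1, 0, 0.8], [0, 0, 0], -1]
    - [[-1, 0, 0.8], [0, 0, 0], -1]
    - [[-1, 0, 0.8], [0, 0, 0], -1]
    - [[-1, 0, 0], [0, 0, 0], -1]

```text
time: 2.5
tool_pos: [0.5121, 0.0992, 0.2306]
tool_rot: [-0.556, 0.556, -0.438, 0.437]
contact_force: [-0.5, -0.7, -0.4]
gripper_width: 0.999
```

drive_tool:
  motion:
    - [[-1, 0, 0], [0, -1, 0], -1]
    - [[-1, 0, 0], [0, -1, 0], -1]
    - [[-1, 0, 0], [0, -1, 0], -1]
    - [[-1, 0, 0], [0, -1, 0], -1]
    - [[-1, 0, 0], [0, -1, 0], -1]
    - [[0, 0, 0], [0, -1, 0], -1]
    - [[0, 0, 0], [0, -1, 0], -1]
    - [[0, 0, 0], [0, -1, 0], -1]
    - [[0, 0, 0], [0, -1, 0], -1]
    - [[0, 0, 0], [0, -1, 0], -1]
    - [[0, 0, 0], [0, -1, 0], -1]
    - [[0, 0, 0], [0, -1, 0], -1]

```text
time: 3.7
tool_pos: [0.4614, 0.2113, 0.2307]
tool_rot: [-0.7, 0.7, -0.1, 0.099]
contact_force: [0.4, -0.7, -0.3]
gripper_width: 0.997
```

drive_tool:
  motion:
    - [[0, 0, 0.4], [0, -1, 0], -1]
    - [[0, 0, 0.4], [0, -1, 0], -1]
    - [[0, 0, 0.4], [0, -1, 0], -1]
    - [[0, 0, 0.4], [0, -1, 0], -1]
    - [[0, 0, 0.4], [0, -1, 0], -1]
    - [[0, 0, 0], [0, 0, 0], -1]

```text
time: 4.3
tool_pos: [0.4669, 0.2613, 0.2307]
tool_rot: [-0.705, 0.705, 0.053, -0.054]
contact_force: [0.3, -0.2, -0.5]
gripper_width: 1.0
```

```bash
cat >> h.py <<'E'
def wray(f,u,v,p,r):
    K=f["camera_matrix"];T=f["T_tool_cam"];x,y=u-K[0,2],v-K[1,2];q=np.hypot(x,y);t=q/K[0,0]
    d=np.array([x/q*np.sin(t),y/q*np.sin(t),np.cos(t)]);M=r@T[:3,:3]
    return r@T[:3,3]+p, M@d
def wpt(f,u,v,p,r,z):
    o,d=wray(f,u,v,p,r);return o+d*(z-o[2])/d[2]
def wproj(f,P,p,r):
    T=f["T_tool_cam"];c=T[:3,:3].T@(r.T@(np.array(P)-p)-T[:3,3]);K=f["camera_matrix"]
    t=np.arctan2(np.hypot(*c[:2]),c[2]);n=np.hypot(*c[:2]);return K[0,2]+K[0,0]*t*c[0]/n,K[1,2]+K[1,1]*t*c[1]/n
E
python3 - <<'E'
from h import *
p,r,s=tool();f=grab("wrist");pickle.dump((p,r),open('wp.pkl','wb'));print(p,r.round(3),s['joint_pos'])
print(wproj(f,(.473,.26,.062),p,r), f["T_tool_cam"].round(3),f["camera_matrix"][0])
cv2.imwrite('pics/w1.png',cv2.convertScaleAbs(cv2.resize(f["img"],(784,588)),alpha=1.4))
E
```

```text
[0.46688842 0.26130866 0.2306975 ] [[ 0.989 -0.001 -0.15 ]
 [ 0.15  -0.     0.989]
 [-0.001 -1.    -0.   ]] [ 3.71018785e-01 -1.62672194e-01  1.82087053e+00  1.84499569e-04
  1.48446155e+00  2.20386590e-01]
(np.float64(285.7202058929298), np.float64(191.597285051683)) [[ 1.     0.     0.    -0.   ]
 [-0.    -0.278  0.961 -0.143]
 [ 0.    -0.961 -0.278  0.07 ]
 [ 0.     0.     0.     1.   ]] [325.1922621    0.         279.40862512]
```

View pics/w1.png

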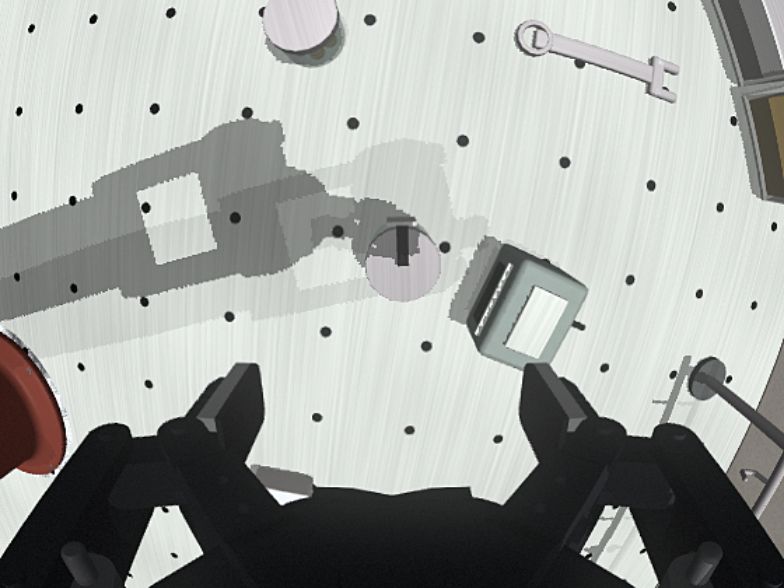

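In the wrist view the lid centre is at (402,263), the rib points straight up (402,227), and the tag edge is at (401,219). The scanner's top is at about (535,310), its label has corners (537,286), (572,300), (537,360) and (504,346), and its window faces the jar.

Run:
```python
from h import *
f=pickle.load(open('wrist.pkl','rb'));p,r=pickle.load(open('wp.pkl','rb'))
q=lambda u,v,z:wpt(f,u/1.4,v/1.4,p,r,z)
im=f["img"];J=q(402,263,.062);e=q(402,226,.065);d=e-q(402,265,.065);print(J,np.arctan2(d[1],d[0]),np.linalg.norm(d))
L=[q(*c,.073) for c in((537,286),(572,300),(537,360),(504,346))];print(np.round(L,4))
for i,j in((0,1),(3,2)):d=L[j]-L[i];print(np.arctan2(d[1],d[0]))
for i,j in((2,1),(3,0)):d=L[j]-L[i];print(np.arctan2(d[1],d[0])-np.pi/2)
D=r.T@(J-p);print('shift units',D/.025)
```

```text
[0.47379582 0.26393228 0.062     ] 1.7265384188289463 0.02730668583686931
[[0.5705 0.265  0.073 ]
 [0.6002 0.2589 0.073 ]
 [0.5852 0.209  0.073 ]
 [0.5566 0.2169 0.073 ]]
-0.20145876933175116
-0.2689348761969269
-0.2933880279705643
-0.28036177207049384
shift units [0.29621301 6.74758009 0.06266322]
```

drive_tool:
  motion:
    - [[0.3, 1, 0.07], [0, 0, 0], -1]
    - [[0, 1, 0], [0, 0, 0], -1]
    - [[0, 1, 0], [0, 0, 0], -1]
    - [[0, 1, 0], [0, 0, 0], -1]
    - [[0, 1, 0], [0, 0, 0], -1]
    - [[0, 1, 0], [0, 0, 0], -1]
    - [[0, 0.9, 0], [0, 0, 0], -1]
    - [[0, 0.7, 0], [0, 0, 0], -1]
    - [[0, 0, 0], [0, 0, 0], -1]

```text
time: 5.25
tool_pos: [0.472, 0.2621, 0.0381]
tool_rot: [-0.704, 0.706, 0.05, -0.054]
contact_force: [-0.5, 0.3, -0.9]
gripper_width: 1.002
```

drive_tool:
  motion:
    - [[0, 0, 0], [0, 0, 0], 0]
    - [[0, 0, 0], [0, 0, 0], 1]
    - [[0, 0, 0], [0, 0, 0], 1]
    - [[0, 0, 0], [0, 0, 0], 1]
    - [[0, 0, 0], [0, 0, 0], 1]
    - [[0, 0, 0], [0, 0, 0], 1]
    - [[0, 0, 0], [0, 0, 0], 1]
    - [[0, 0, 0], [0, 0, 0], 1]

```text
time: 6.05
tool_pos: [0.4759, 0.2641, 0.0434]
tool_rot: [0.705, -0.705, -0.054, 0.052]
contact_force: [-1.6, -0.9, 6.3]
gripper_width: 0.612
```

drive_tool:
  motion:
    - [[0, 0, 0], [0, 0, 0], 1]
    - [[0, 0, 0], [0, 1, 0], 1]
    - [[0, 0, 0], [0, 1, 0], 1]
    - [[0, 0, 0], [0, 1, 0], 1]
    - [[0, 0, 0], [0, 1, 0], 1]
    - [[0, 0, 0], [0, 1, 0], 1]
    - [[0, 0, 0], [0, 1, 0], 1]
    - [[0, 0, 0], [0, 1, 0], 1]
    - [[0, 0, 0], [0, 1, 0], 1]
    - [[0, 0, 0], [0, 1, 0], 1]
    - [[0, 0, 0], [0, 1, 0], 1]
    - [[0, 0, 0], [0, 1, 0], 1]

```text
time: 7.25
tool_pos: [0.477, 0.2641, 0.0435]
tool_rot: [0.651, -0.648, 0.278, -0.282]
contact_force: [2.9, -0.9, 3.0]
gripper_width: 0.612
```

drive_tool:
  motion:
    - [[0, 0, 0], [0, 1, 0], 1]
    - [[0, 0, 0], [0, 1, 0], 1]
    - [[0, 0, 0], [0, 1, 0], 1]
    - [[0, 0, 0], [0, 1, 0], 1]
    - [[0, 0, 0], [0, 1, 0], 1]
    - [[0, 0, 0], [0, 1, 0], 1]
    - [[0, 0, 0], [0, 1, 0], 1]
    - [[0, 0, 0], [0, 1, 0], 1]
    - [[0, 0, 0], [0, 1, 0], 1]
    - [[0, 0, 0], [0, 1, 0], 1]
    - [[0, 0, 0], [0, 1, 0], 1]
    - [[0, 0, 0], [0, 0.7, 0], 1]

```text
time: 8.45
tool_pos: [0.4769, 0.2633, 0.0436]
tool_rot: [-0.431, 0.429, -0.56, 0.563]
contact_force: [2.2, -3.5, 5.0]
gripper_width: 0.602
```

drive_tool:
  motion:
    - [[0, 0, 0], [0, 0, 0], 1]
    - [[0, 0, 0], [0, 0, 0], -1]
    - [[0, 0, 0], [0, 0, 0], -1]
    - [[0, 0, 0], [0, 0, 0], -1]
    - [[0, 0, 0], [0, 0, 0], -1]
    - [[0, 0, 0], [0, 0, 0], -1]
    - [[0, 0, 0], [0, 0, 0], -1]

```text
time: 9.15
tool_pos: [0.4744, 0.2636, 0.0412]
tool_rot: [0.431, -0.431, 0.561, -0.561]
contact_force: [0.2, -0.3, -0.4]
gripper_width: 1.002
```

drive_tool:
  motion:
    - [[0, -0.5, 0], [0, 0, 0], -1]
    - [[0, -1, 0], [0, 0, 0], -1]
    - [[0, -1, 0], [0, 0, 0], -1]
    - [[0, -1, 0], [0, 0, 0], -1]
    - [[0, -1, 0], [0, 0, 0], -1]
    - [[0, -1, 0], [0, 0, 0], -1]
    - [[0, -1, 0], [0, 0, 0], -1]
    - [[0, -1, 0], [0, 0, 0], -1]
    - [[0, 0, 0], [0, 0, 0], -1]

```text
time: 10.05
tool_pos: [0.4767, 0.2645, 0.2347]
tool_rot: [-0.434, 0.428, -0.56, 0.562]
contact_force: [0.5, -0.7, 0.5]
gripper_width: 0.998
```

Run:
```python
from h import *
p,r,s=tool();f=grab("top");print(p,r.round(3),s['joint_pos'])
cv2.imwrite('pics/t2.png',cv2.convertScaleAbs(cv2.resize(f["img"][160:260,150:290],None,fx=5,fy=5,interpolation=cv2.INTER_CUBIC),alpha=1.5))
f=grab("wrist");pickle.dump((p,r),open('wp.pkl','wb'))
print(wproj(f,(.474,.264,.062),p,r))
cv2.imwrite('pics/w2.png',cv2.convertScaleAbs(cv2.resize(f["img"],(784,588)),alpha=1.4))
```

```text
[0.47666039 0.26446762 0.23473   ] [[-0.258  0.009  0.966]
 [-0.966  0.003 -0.258]
 [-0.006 -1.     0.007]] [ 3.69977890e-01 -1.47157349e-01  1.80035261e+00  5.23747612e-05
  1.47907673e+00  2.20132932e+00]
(np.float64(281.3615962913195), np.float64(192.15731909913657))
```

View pics/w2.png

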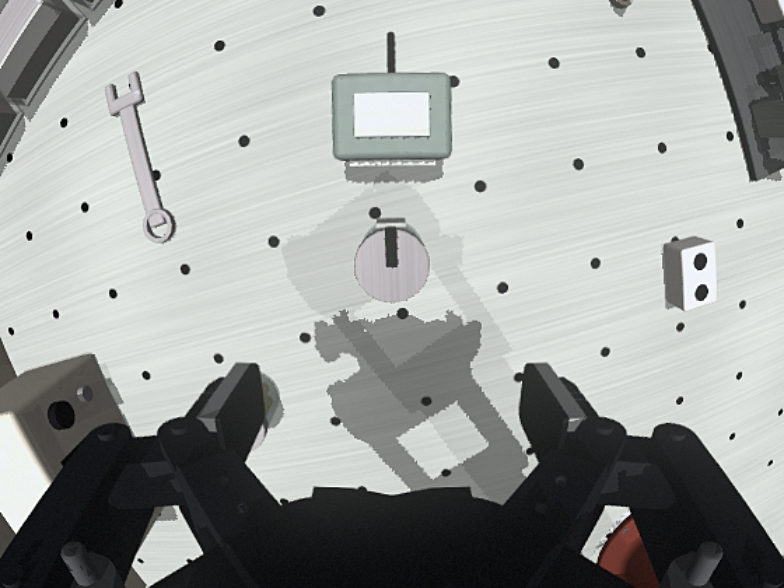

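The wrist view shows the rib at (391,245) pointing straight at the scanner window, with the tag at (391,219) and the lid centre at (392,265), within a few mm of its start. Step 1 looks met.

The station origin comes out at (0.5655,-0.1987) with yaw 0.155, and the catch tip measurement agrees with it to 1 mm. Next is the catch: move over with the fingers shut and tool x along the station's x.

drive_tool:
  motion:
    - [[1, 0, 0.32], [0, 0, 0], 1]
    - [[1, 0, 0.32], [0, 0, 0], 1]
    - [[1, 0, 0.32], [0, 0, 0], 1]
    - [[1, 0, 0.32], [0, 0, 0], 1]
    - [[1, 0, 0.32], [0, 0, 0], 1]
    - [[1, 0, 0.32], [0, 0, 0], 1]
    - [[1, 0, 0.32], [0, 0, 0], 1]
    - [[1, 0, 0.32], [0, 0, 0], 1]
    - [[1, 0, 0.32], [0, 0, 0], 1]
    - [[1, 0, 0.32], [0, 0, 0], 1]
    - [[1, 0, 0.32], [0, 0, 0], 1]
    - [[1, 0, 0.32], [0, 0, 0], 1]

```text
time: 11.35
tool_pos: [0.4889, -0.0519, 0.2269]
tool_rot: [0.43, -0.431, 0.562, -0.56]
contact_force: [-0.1, 0.3, 0.2]
gripper_width: 0.001
```

drive_tool:
  motion:
    - [[1, 0, 0.32], [0, 0, 0], 1]
    - [[1, 0, 0.32], [0, 0, 0], 1]
    - [[1, 0, 0.32], [0, 0, 0], 1]
    - [[1, 0, 0.32], [0, 0, 0], 1]
    - [[1, 0, 0.32], [0, 0, 0], 1]
    - [[0.8, 0, 0.3], [0, 0, 0], 1]
    - [[0, 0, 0], [0, -1, 0], 1]
    - [[0, 0, 0], [0, -1, 0], 1]
    - [[0, 0, 0], [0, -1, 0], 1]
    - [[0, 0, 0], [0, -1, 0], 1]
    - [[0, 0, 0], [0, -1, 0], 1]
    - [[0, 0, 0], [0, -1, 0], 1]

```text
time: 12.55
tool_pos: [0.4975, -0.2029, 0.2267]
tool_rot: [-0.562, 0.562, -0.43, 0.428]
contact_force: [-0.0, -0.1, 1.0]
gripper_width: 0.001
```

drive_tool:
  motion:
    - [[0, 0, 0], [0, -1, 0], 1]
    - [[0, 0, 0], [0, -1, 0], 1]
    - [[0, 0, 0], [0, -1, 0], 1]
    - [[0, 0, 0], [0, -1, 0], 1]
    - [[0, 0, 0], [0, -1, 0], 1]
    - [[0, 0, 0], [0, -1, 0], 1]
    - [[0, 0, 0], [0, -1, 0], 1]
    - [[0, 0, 0], [0, -1, 0], 1]
    - [[0, 0, 0], [0, -1, 0], 1]
    - [[0, 0, 0], [0, -1, 0], 1]
    - [[0, 0, 0], [0, -1, 0], 1]
    - [[0, 0, 0], [0, -1, 0], 1]

```text
time: 13.75
tool_pos: [0.4975, -0.2029, 0.2267]
tool_rot: [0.702, -0.701, 0.092, -0.089]
contact_force: [0.1, 0.2, -0.2]
gripper_width: -0.002
```

drive_tool:
  motion:
    - [[0, 0, 0], [0, -1, 0], 1]
    - [[0, 0, 0], [0, -1, 0], 1]
    - [[0, 0, 0], [0, -1, 0], 1]
    - [[0, 0, 0], [0, -1, 0], 1]
    - [[0, 0, 0], [0, -0.75, 0], 1]
    - [[0, 0, 0], [0, 0, 0], 1]

```text
time: 14.35
tool_pos: [0.4976, -0.2029, 0.2269]
tool_rot: [0.706, -0.704, -0.053, 0.055]
contact_force: [-0.3, -0.1, -0.0]
gripper_width: -0.001
```

```bash
cat >> h.py <<'E'
SO=np.array([.5655,-.1987,0]);SR=R.from_euler('z',.155).as_matrix()
E
python3 - <<'E'
from h import *
p,r,s=tool();f=grab("wrist");pickle.dump((p,r),open('wp.pkl','wb'));print(p,r.round(3),s['joint_pos'])
print('in station',SR.T@(p-SO))
for n,P in(('tip',(-.065,.0435,.123)),('bar',(.041,0,.158)),('barL',(.041,.036,.158))):print(n,np.array(wproj(f,SO+SR@P,p,r))*1.4)
cv2.imwrite('pics/w3.png',cv2.convertScaleAbs(cv2.resize(f["img"],(784,588)),alpha=1.4))
E
```

```text
[ 0.49761491 -0.20291038  0.22690249] [[ 0.988 -0.003 -0.153]
 [ 0.153  0.002  0.988]
 [-0.003 -1.     0.002]] [-5.25696773e-01 -1.52919285e-01  1.81855052e+00 -4.57800267e-06
  1.47917623e+00 -6.79429911e-01]
in station [-0.06772125  0.0063202   0.22690249]
tip [396.88676445 225.28564529]
bar [596.98270685 320.43474951]
barL [604.90130921 253.70830192]
```

View pics/w3.png

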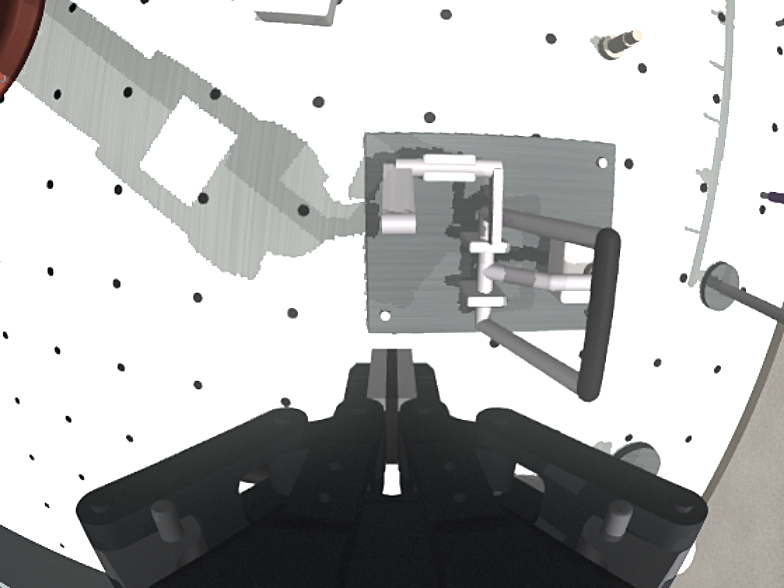

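The tab tip is at (398,225), against a predicted (397,225). The bar centre is at (600,313), against a predicted (597,320), so the station pose is confirmed. I'll descend beside the tab and push towards +y.

drive_tool:
  motion:
    - [[0.1, 1, 0], [0, 0, 0], 1]
    - [[0, 1, 0], [0, 0, 0], 1]
    - [[0, 1, 0], [0, 0, 0], 1]
    - [[0, 1, 0], [0, 0, 0], 1]
    - [[0, 0.7, 0], [0, 0, 0], 1]
    - [[0, 0, 0.3], [0, 0, 0], 1]
    - [[0, 0, 0.3], [0, 0, 0], 1]
    - [[0, 0, 0.3], [0, 0, 0], 1]
    - [[0, 0, 0.2], [0, 0, 0], 1]

```text
time: 15.3
tool_pos: [0.498, -0.1766, 0.1138]
tool_rot: [-0.703, 0.707, 0.056, -0.053]
contact_force: [1.0, -3.7, 3.7]
gripper_width: -0.001
```

drive_tool:
  motion:
    - [[0, 0, 0.2], [0, 0, 0], 1]
    - [[0, 0, 0.2], [0, 0, 0], 1]
    - [[0, 0, 0.2], [0, 0, 0], 1]
    - [[0, 0, 0.2], [0, 0, 0], 1]
    - [[0, 0, 0.2], [0, 0, 0], 1]
    - [[0, 0, 0.2], [0, 0, 0], 1]
    - [[0, 0, 0.2], [0, 0, 0], 1]
    - [[0, 0, 0.2], [0, 0, 0], 1]

```text
time: 16.1
tool_pos: [0.4901, -0.1358, 0.1107]
tool_rot: [0.705, -0.705, -0.054, 0.055]
contact_force: [0.0, -2.7, -1.7]
gripper_width: -0.005
```

drive_tool:
  motion:
    - [[0, 0, 0.2], [0, 0, 0], 1]
    - [[0, 0, 0.15], [0, 0, 0], 1]
    - [[0, 0, 0], [0, 0, 0], 1]
    - [[0, 0, 0], [0, 0, 0], 1]

```text
time: 16.5
tool_pos: [0.4891, -0.1271, 0.1112]
tool_rot: [0.705, -0.705, -0.054, 0.054]
contact_force: [-1.1, -0.5, 0.1]
gripper_width: -0.001
```

Run:
```python
from h import *
p,r,s=tool();print('in station',SR.T@(p-SO),s['contact_force'])
f=grab("scene");T=np.linalg.inv(f["world_from_camera"])
cv2.imwrite('pics/s2.png',cv2.convertScaleAbs(cv2.resize(f["img"][130:260,180:320],(700,650))[:600],alpha=1.5))
```

```text
in station [-0.06443259  0.08253374  0.11120635] [-1.06611478 -0.48638441  0.07665777]
```

View pics/s2.png

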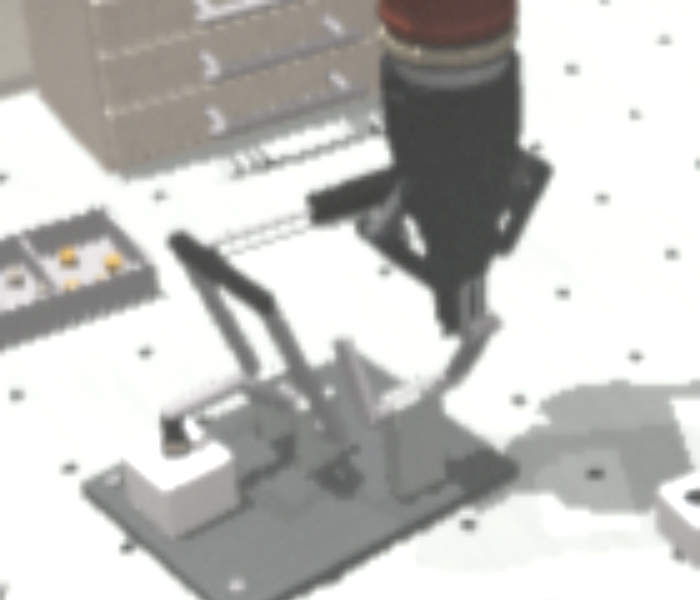

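The tab now leans to the +y side (tip at (490,322)) and the blade stands up at (345,345) clear of the leg. One small extra nudge for margin, then up and over the bar.

drive_tool:
  motion:
    - [[0, 0, 0.15], [0, 0, 0], 1]
    - [[0, 0, 0], [0, 0, 0], 1]
    - [[0, 0, 0], [0, 0, 0], 1]

```text
time: 16.85
tool_pos: [0.4887, -0.1239, 0.1113]
tool_rot: [0.705, -0.705, -0.054, 0.054]
contact_force: [0.6, -0.8, -0.6]
gripper_width: 0.001
```

drive_tool:
  motion:
    - [[0, 0, -0.5], [0, 0, 0], 1]
    - [[0, -1, -0.7], [0, 0, 0], 1]
    - [[0, -1, -0.7], [0, 0, 0], 1]
    - [[0, -1, -0.7], [0, 0, 0], 1]
    - [[0, -1, -0.7], [0, 0, 0], 1]
    - [[0, -1, 0], [0, 0, 0], 0]
    - [[1, 0, 0], [0, 0, 0], 0]
    - [[1, 0, 0], [0, 0, 0], 0]
    - [[1, 0, 0], [0, 0, 0], 0]
    - [[1, 0, 0], [0, 0, 0], 0]
    - [[0.2, 0, 0], [0, 0, 0], 0]
    - [[0, 0, 0], [0, 0, 0], 0]

```text
time: 18.05
tool_pos: [0.6051, -0.1897, 0.2357]
tool_rot: [0.705, -0.705, -0.054, 0.055]
contact_force: [-0.8, 0.3, -0.5]
gripper_width: 0.502
```

Run:
```python
from h import *
p,r,s=tool();print('in station',SR.T@(p-SO),s['gripper_width'],s['contact_force'],s['time'])
f=grab("wrist")
for n,P in(('tipopen1.2',(-.065,.075+.058*np.sin(.6),.075+.058*np.cos(.6))),('tipopen0.9',(-.065,.075+.058*np.sin(.3),.075+.058*np.cos(.3))),('bar',(.041,0,.158)),('barL',(.041,.036,.158))):print(n,np.array(wproj(f,SO+SR@P,p,r))*1.4)
cv2.imwrite('pics/w4.png',cv2.convertScaleAbs(cv2.resize(f["img"],(784,588)),alpha=1.4))
```

```text
in station [0.04054679 0.00275312 0.23573556] 0.5017129667081975 [-0.77226046  0.33276138 -0.4764003 ] 18.05
tipopen1.2 [209.8092977  112.75988495]
tipopen0.9 [205.19021844 138.36866893]
bar [392.58559223 309.94535031]
barL [392.59225089 240.08293038]
```

View pics/w4.png

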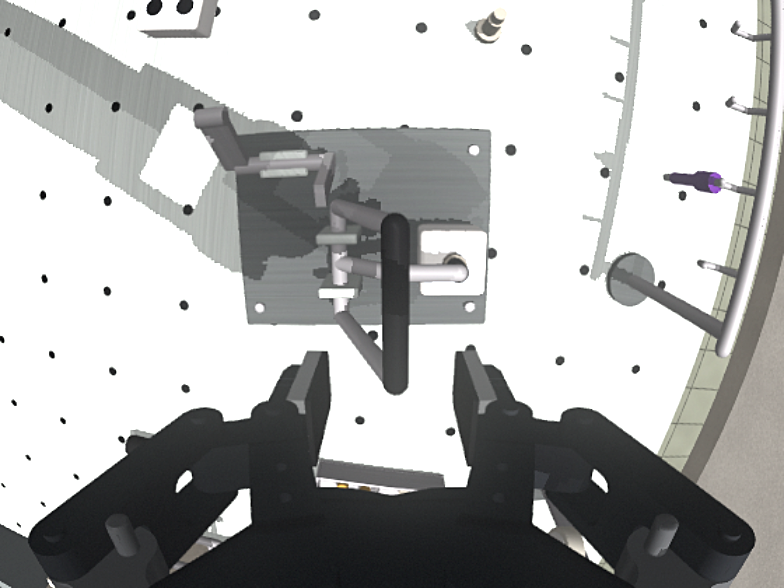

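The tab tip is at (210,113), matching the prediction for catch ≈1.2. The bar is at column 396, rows 220–388, between the open fingers. Descend and grip.

drive_tool:
  motion:
    - [[0.08, 1, 0], [0, 0, 0], 0]
    - [[0, 1, 0], [0, 0, 0], 0]
    - [[0, 1, 0], [0, 0, 0], 0]
    - [[0, 0.85, 0], [0, 0, 0], 0]
    - [[0, 0, 0], [0, 0, 0], 0]
    - [[0, 0, 0], [0, 0, 0], 1]
    - [[0, 0, 0], [0, 0, 0], 1]
    - [[0, 0, 0], [0, 0, 0], 1]
    - [[0, 0, 0], [0, 0, 0], 1]
    - [[0, 0, 0], [0, 0, 0], 1]

```text
time: 19.1
tool_pos: [0.6074, -0.1897, 0.1422]
tool_rot: [-0.704, 0.706, 0.055, -0.054]
contact_force: [-4.1, -0.7, 6.4]
gripper_width: 0.142
```

drive_tool:
  motion:
    - [[-0.27, -0.09, 0], [0, 0, 0], 1]
    - [[-0.27, -0.07, 0], [0, 0, 0], 1]
    - [[-0.27, -0.06, 0], [0, 0, 0], 1]
    - [[-0.27, -0.04, 0], [0, 0, 0], 1]
    - [[-0.27, -0.02, 0], [0, 0, 0], 1]
    - [[-0.27, -0.01, 0], [0, 0, 0], 1]
    - [[-0.27, 0.01, 0], [0, 0, 0], 1]
    - [[-0.27, 0.02, 0], [0, 0, 0], 1]
    - [[-0.27, 0.04, 0], [0, 0, 0], 1]
    - [[-0.27, 0.06, 0], [0, 0, 0], 1]
    - [[-0.27, 0.07, 0], [0, 0, 0], 1]
    - [[-0.27, 0.09, 0], [0, 0, 0], 1]

```text
time: 20.3
tool_pos: [0.532, -0.2021, 0.1459]
tool_rot: [-0.704, 0.706, 0.06, -0.049]
contact_force: [5.9, 3.3, 12.7]
gripper_width: 0.134
```

drive_tool:
  motion:
    - [[0, 0, 0], [0, 0, 0], 1]
    - [[0, 0, 0], [0, 0, 0], 1]
    - [[0, 0, 0], [0, 0, 0], 1]
    - [[0, 0, 0], [0, 0, 0], 1]
    - [[0, 0, 0], [0, 0, 0], 1]
    - [[0, 0, 0], [0, 0, 0], 1]

```text
time: 20.9
tool_pos: [0.5323, -0.2021, 0.146]
tool_rot: [-0.704, 0.706, 0.06, -0.049]
contact_force: [5.8, 2.2, 11.7]
gripper_width: 0.134
```

Run:
```python
from h import *
p,r,s=tool();q=SR.T@(p-SO);print('in station',q,'grasp x',(SR.T@(p+r@[0,manip.pinch_z,0]-SO)),s['gripper_width'],SR.T@np.array(s['contact_force']),s['time'])
f=grab("scene")
cv2.imwrite('pics/s3.png',cv2.convertScaleAbs(cv2.resize(f["img"][130:330,180:400],(660,600)),alpha=1.5))
```

```text
in station [-0.03333986  0.00181416  0.14597791] grasp x [-0.03360871  0.00190581  0.16467575] 0.13444310706520177 [ 6.03218297  1.31307498 11.69566751] 20.9
```

View pics/s3.png

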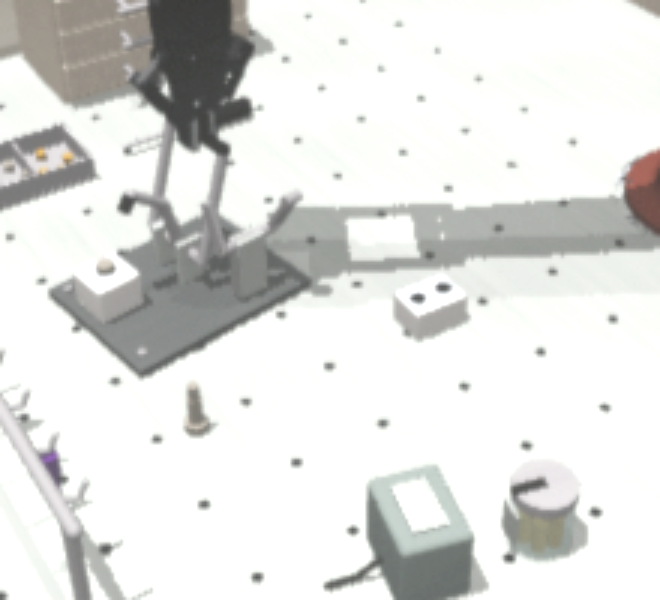

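The clamp is lifted off the screw, the lever is pulled over, the tab leans open at (290,200), and the rib points at the scanner. The lever is at about 0.63–0.65, so I'll pull a few mm more for margin.

drive_tool:
  motion:
    - [[-0.1, 0.05, 0], [0, 0, 0], 1]
    - [[-0.1, 0.05, 0], [0, 0, 0], 1]
    - [[-0.1, 0.05, 0], [0, 0, 0], 1]
    - [[0, 0, 0], [0, 0, 0], 1]
    - [[0, 0, 0], [0, 0, 0], 1]

```text
time: 21.45
tool_pos: [0.5255, -0.2032, 0.143]
tool_rot: [-0.704, 0.706, 0.06, -0.049]
contact_force: [6.9, 4.3, 13.4]
gripper_width: 0.136
```

drive_tool:
  motion:
    - [[-0.1, 0.03, 0], [0, 0, 0], 1]
    - [[0, 0, 0], [0, 0, 0], 1]
    - [[0, 0, 0], [0, 0, 0], 1]
    - [[0, 0, 0], [0, 0, 0], 1]
    - [[0, 0, 0], [0, 0, 0], 1]
    - [[0, 0, 0], [0, 0, 0], 1]
    - [[0, 0, 0], [0, 0, 0], 1]

```text
time: 22.15
tool_pos: [0.5252, -0.2033, 0.1429]
tool_rot: [-0.703, 0.706, 0.062, -0.047]
contact_force: [14.5, 5.1, 11.9]
gripper_width: 0.14
```

Force rose from 7 to 14.5 N with no further motion, so the lever is at its stop and held. Handing in after a check of the other objects.

Run:
```python
from h import *
f0=pickle.load(open('scene.pkl','rb'));g=grab("scene");d=cv2.absdiff(f0["img"],g["img"]).max(2)
for n,u,v in(('block',462,331),('screw',350,380),('spare',635,467),('driver',355,243)):
    u,v=int(u*.7),int(v*.7);w=d[v-14:v+14,u-14:u+14];print(n,(w>40).sum())
p,r,s=tool();print(s['joint_vel'],s['contact_force'],SR.T@(p-SO),s['time'])
manip.job_done()
```

```text
block 0
screw 0
spare 0
driver 139
[-0.00061022 -0.00162396 -0.0010719   0.00176679  0.00051539  0.00148569] [14.21981829  5.38072365 12.63160393] [-0.04054057  0.00168262  0.1429347 ] 22.2
the job is handed in; nothing more can be done
```

I handed in the job at 22.2 s of the 64 s allowed, with the fingers gripping the lever at its stop.

- **Jar:** I turned it about 113° clockwise and let go. The wrist image then showed the rib and tag pointing squarely at the window, with the jar within a few mm of where it began.
- **Catch:** I flipped it to about 1.2 rad. The tab tip appeared where I predicted it for that angle.
- **Lever:** I pulled it to its stop, where the force rose from 7 to 14 N with no further motion and the grasp sat at about x = -41 mm. The clamp is off the screw and the arm is still.

**Checks that disagreed:**
- **Jar's starting angle:** it measured about 1.97 rad from the scanner's direction, outside the stated 0.6 to 1.5. Both fixed cameras and the wrist camera agreed, so I used the measured value.
- **Screwdriver:** the final image comparison showed no change at the block, screw or spare jar, but did show one around the screwdriver (139 changed pixels). The arm and gripper are in front of it in that view, and I never moved near it. I did not confirm its position separately.

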